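# Size a cheese block and hold the store dial

## Task

Size the block of cheese that stands under the gauge: push the gauge's foot down until it rests on top of that block and leave it resting there. Then store the reading: turn the spring-return dial clockwise past its first two clicks to the third and no further, and finish with the gripper's fingers still holding it there against its spring. Do not shift the cheese blocks or the jar.

Things in the scene. Friction and masses are not known exactly. Their poses are not given: they have to be found in the camera images.
- gauge: Sizing gauge fixed to the counter, left or right of the control box; place and yaw vary. White board 12 mm thick, 360 mm along y, from x -65 to +115 mm, with three bays 125 mm apart along y; the foot hangs over the middle bay. Origin: on the counter plane, straight below the foot. A 16 mm steel column, top 150 mm above the counter, stands at x +90 mm.
- gauge_slide (a joint): Height slide of the gauge, m: 0 fully up, grows as the foot goes down, to 0.090. The foot's underside is 105 mm minus this value above the board. Starts between 0 and 0.020. A weak spring balances its weight and a brake keeps it where it is left; moving it takes 2 to 5 N. It cannot turn.
- foot (a point): Centre of the underside of the gauge's foot, a steel disc 34 mm across. An arm 12 mm thick runs from it to the carriage on the column. z points up.
- gauge_head (a point): Centre of the top of the gauge's black push head, a disc 30 mm across and 12 mm thick on a 12 mm rod straight above the foot, 70 mm above the foot's underside. Push it down from above (or pinch it).
- control: Control box, bare aluminium, fixed to the counter; place and yaw vary: 130 by 130 mm, 60 mm high, the dial in the middle of its top. Origin: centre of its underside. Black marks on its top around the dial, clockwise from its +x direction: one short bar (rest), then one, two and three long bars at the first, second and third click.
- dial_bar (a point): Foot of the grip bar on the round black dial (disc 68 mm across, its top 70 mm above the counter): 58 mm long along its x, 12 mm wide along its y, 28 mm tall. Origin: on the dial's vertical axis at the bar's foot, 70 mm above the counter. A small nose and white line mark the +x end, which points at the marks; at rest it points along the control box's +x.
- dial (a joint): Turn of the dial, rad, clockwise seen from above: 0 at rest, clicks at 0.40, 0.80 and 1.20, end stop at 1.45. A spring turns it right back to 0 from anywhere, clicks included, when let go: 0.14 N m at rest, 0.19 N m at the third click; getting over each click adds about 0.05 N m.
- block_low: Cheese block, cream coloured with a paper label: 80 mm (x) by 70 mm (y), 40 mm high, 0.22 kg or so, loose. Origin: centre of its underside. Stands in one of the gauge's three bays; which block is under the foot varies.
- block_mid: Cheese block, cream coloured with a paper label: 80 mm (x) by 70 mm (y), 55 mm high, 0.31 kg or so, loose. Origin: centre of its underside. Stands in one of the gauge's three bays; which block is under the foot varies.
- block_tall: Cheese block, cream coloured with a paper label: 80 mm (x) by 70 mm (y), 70 mm high, 0.39 kg or so, loose. Origin: centre of its underside. Stands in one of the gauge's three bays; which block is under the foot varies.
- block_low_top (a point): Centre of the top face of block_low.
- block_mid_top (a point): Centre of the top face of block_mid.
- block_tall_top (a point): Centre of the top face of block_tall.
- jar: Closed jar, 64 mm across, 85 mm high, loose, standing beyond the work: a bystander. Origin: centre of its underside.

How it is judged:
By the outcome, as a careful person would: the job done as asked, in the order asked, and still so for the second after the job is handed in, while the arm keeps its last pose, push and grip.
It also fails if it takes over 45 s, if anything falls off the work surface, if the arm or the gripper's body presses on something with over 40 N, if the wrist force passes 120 N, or if a joint passes its speed limit or range.

## Robot

A 6-joint arm with a two-finger parallel gripper is mounted at the origin on the work surface. World frame = base frame: x ahead of the robot, y to its left, z up, the work surface at z = 0. Lengths are in m, angles in degrees, forces in N, time in s.
With the tool pointing down it reaches from about 0.35 to 0.85 m from the base axis. Payload 8.1 kg.
Tool frame: the origin (TCP) lies at the very end of the fingers, on their centre line; the grasp point (between the pads) lies 19 mm behind it; z points along the fingers, y is the line along which they close (so a half turn about z gives the same grasp; the last joint's range is limited). The gripper opens to 93 mm and grips with 3 to 60 N. Pads are 15 mm wide; open, the fingers measure 128 mm over their backs; the gripper's body (75 mm by 188 mm) begins 65 mm behind the grasp point.
Start: joints at [-75.367, 7.471, 85.268, -0, 87.261, -4.893], TCP at [0.201, -0.565, 0.219] pointing down, gripper open.
Joint ranges: [-169.43, 169.43], [-51.17, 129.36], [1.28, 143.12], [-76.62, 256.62], [0, 156.53], [-152.29, 152.29]. Speed limits (degrees/s): [136.94, 136.94, 159.86, 180, 180, 180].

## Interface

Orientations are given as [roll, pitch, yaw] about the fixed x, y, z axes, in that order (R = Rz(yaw) Ry(pitch) Rx(roll)).
In Python, from plant import arm, viewer gives the robot as it stands (arm), with the cameras (viewer).
- The arm moves only by the shell command python3 steer.py 'ROWS' [FORCE]. ROWS is a JSON list of rows, 1 to 20 of them, each written [opening, [dx, dy, dz], [rx, ry, rz]]: the finger opening in m, then dx, dy, dz in shares of the most that a row can go, 1 being 62.5 mm, then a rotation vector rx, ry, rz in parts of the range, where 1.0 means 180 degrees; each row shifts and turns the commanded pose from where the row before left it, along the tool's axes as they then stand; what a row does not reach is not made up. A row lasts 1/8 s, in which the tool goes at most 0.0625 m and 10.7 degrees, less where a joint would pass 70% of its speed; a pose out of reach is approached as far as the arm can. The fingers move at their own pace and stop on an object; FORCE is the grip in N (left out, the last holds). Time passes only in rows, so rows that do not move let the fingers close. It prints the time, the measured TCP pose, the force, the opening and the grip force at its end. A shift or turn number past 1, either way, is cut back to 1. Input that does not fit is refused with a message, and nothing moves.
- arm.sense(): the state, without advancing time (a new reading comes with each control period).
- viewer.grab_frame(name): name is "scene" or "top" or "wrist"; returns the picture (400x640x3 uint8, blue, green, red); there is no depth.
- viewer.camera_params(name): a dict with "fx", "fy", "cx", "cy" (pixels), "distortion" ([k1, k2, p1, p2, k3] as OpenCV has them; the pictures are not rectified), "R" (3x3) and "t" (3): a world point X has camera coordinates R X + t. Camera axes: x right, y down, z forward; pixel columns grow to the right and rows downward; lengths in m; the calibration is good to about 2 mm. A picture is of the moment at which its call begins: read the wrist's pose just before it. camera_params takes no time and is no camera call; for the wrist camera it gives the pose at the moment of the call.
- arm.hand_in(): hands the job in; it is judged then, once.
The state is a dict: "time": time; "joint_positions": joint angles; "qd": joint speeds; "joint_torque": joint torques, N m; "tcp_pos": TCP position; "orientation": TCP orientation; "force": force on the tool from outside, world axes, zero at the start; "wrist_torque": the same for the moment, N m; "opening": finger opening in m; "grip_force": force on a finger pad.
Only numpy, scipy, OpenCV 4.12 (cv2) and the standard library are available. Lean on these libraries where they do the work, as an engineer would, in place of code of your own. Each camera call takes 0.05 s, during which the arm holds its last target. There are 200 camera calls.

## Working session

There is one attempt and no reset: what is moved stays moved. The work goes in short steps, Python scripts to look and compute and a shell command to move; the robot and the scene stay as the last step left them, time stands still between calls to the robot, and variables do not carry over. Pictures are saved under pics/ and viewed, at most 10 in all, crops included, and the job is handed in when it is done.

```bash
ls; mkdir -p pics; python3 - <<'E'
from plant import arm, viewer
import cv2,numpy as np
for n in("scene","top"):
    cv2.imwrite(f"pics/{n}0.png",viewer.grab_frame(n)); p=viewer.camera_params(n); print(n,{k:np.round(v,4).tolist() for k,v in p.items()})
print(arm.sense())
E
```

```text
pics
plant.py
steer.py
scene {'fx': 457.2193, 'fy': 457.2193, 'cx': 306.0776, 'cy': 199.3393, 'distortion': [-0.1075, 0.0, 0.0, 0.0, 0.0], 'R': [[-0.317, 0.9483, -0.0157], [0.5581, 0.1732, -0.8115], [-0.7668, -0.2661, -0.5841]], 't': [0.2199, -0.2442, 1.8814]}
top {'fx': 458.5831, 'fy': 458.5831, 'cx': 324.2065, 'cy': 202.0589, 'distortion': [-0.0317, 0.0, 0.0, 0.0, 0.0], 'R': [[0.0281, -0.9995, -0.0168], [-0.9951, -0.0264, -0.095], [0.0945, 0.0194, -0.9953]], 't': [-0.0147, 0.6292, 1.4102]}
{'time': 0.1, 'joint_positions': array([-7.53672851e+01,  7.50864965e+00,  8.53216307e+01,  5.34219139e-04,
        8.72605371e+01, -4.89356065e+00]), 'qd': array([-0.12086719, -0.09242899, -0.16141167,  0.10217212, -0.04779185,
        0.00612451]), 'joint_torque': array([ 2.36367858e-03, -5.61343682e+01, -4.93093157e+01,  7.71406805e-02,
        2.92475510e-02, -4.43857482e-05]), 'tcp_pos': array([ 0.20043818, -0.56500839,  0.21772806]), 'orientation': array([-1.79909559e+02, -8.27879519e-03,  1.95262431e+01]), 'force': array([ 0.02287044,  0.37038386, -0.27851892]), 'wrist_torque': array([ 0.0099911 , -0.01715472,  0.02564333]), 'grip_force': 0.0, 'opening': 0.09303097642057492}
```

View pics/scene0.png

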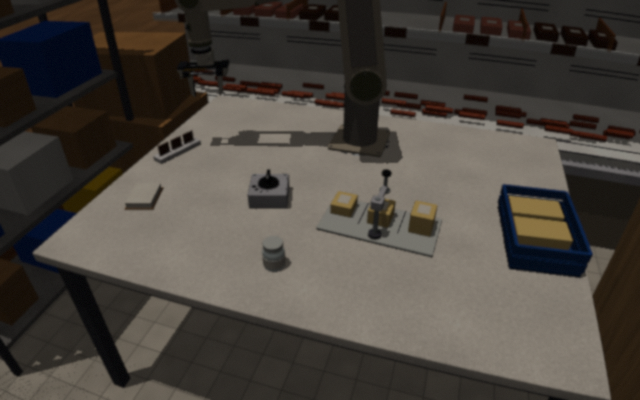

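View pics/top0.png

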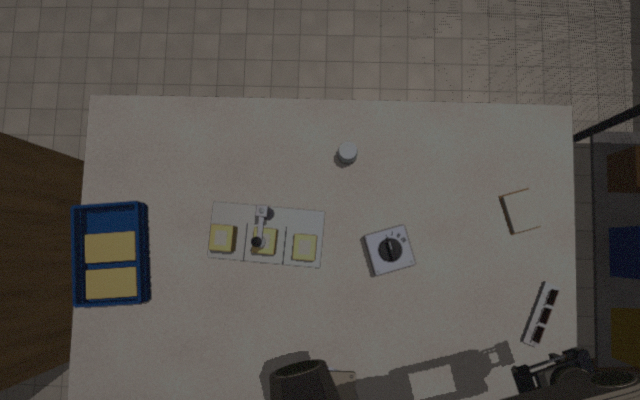

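The top view shows the gauge board at about (267,235), with the black head near (257,242) and the column near (263,211). The dial is at (390,250) and the jar at (347,153). In the scene view, the low and tall blocks are in the outer bays, so mid is probably under the foot. Next I'll enlarge the crops.

```bash
python3 - <<'E'
import cv2,numpy as np
a=cv2.imread("pics/top0.png")[190:290,200:420]; a=cv2.resize(a,None,fx=3.6,fy=3.6,interpolation=cv2.INTER_CUBIC)
b=cv2.imread("pics/scene0.png")[160:270,240:450]; b=cv2.resize(b,None,fx=3.6,fy=3.6,interpolation=cv2.INTER_CUBIC)
cv2.imwrite("pics/c1.png",cv2.convertScaleAbs(a,alpha=1.5)); cv2.imwrite("pics/c2.png",cv2.convertScaleAbs(b,alpha=1.5))
E
```

```text
(no output)
```

View pics/c1.png

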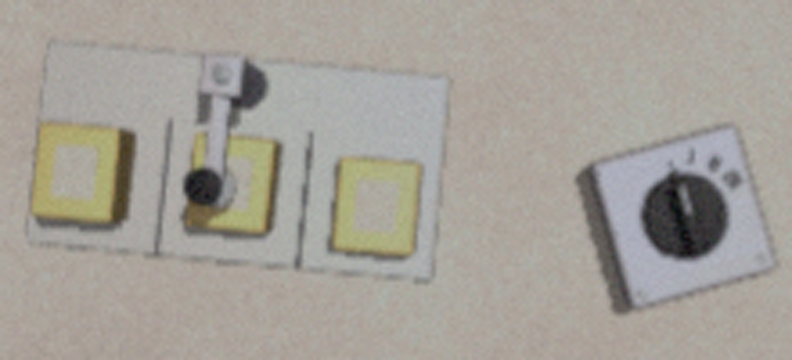

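View pics/c2.png

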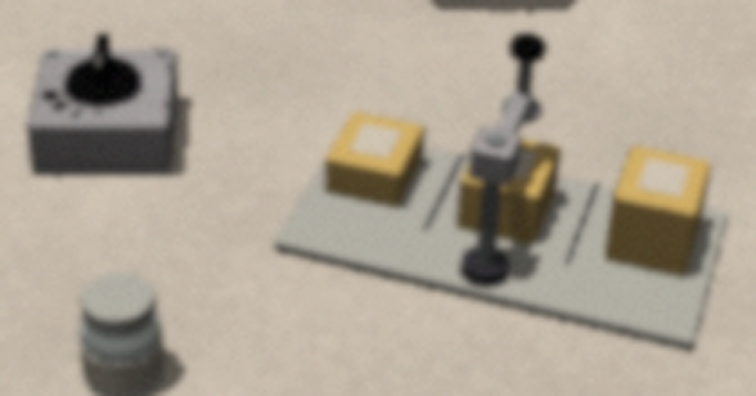

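Crop 1 (3.6x) shows the board corners at (48,42), (448,76), (433,282) and (27,243), and the head at (205,187). The box top corners are (593,165), (735,125), (777,265) and (630,308), and the dial is at (685,215). The dial's white line points up toward the rest mark, with the clicks clockwise to its right. Crop 2 shows mid (55 mm) in the middle bay and the head at (527,46).

```bash
cat > h.py <<'E'
import cv2,numpy as np
from plant import arm, viewer
def ray(p,uv):
    K=np.array([[p["fx"],0,p["cx"]],[0,p["fy"],p["cy"]],[0,0,1]]);R=np.array(p["R"]);t=np.array(p["t"])
    n=cv2.undistortPoints(np.array([[uv]],float),K,np.array(p["distortion"],float))[0,0]
    return -R.T@t, R.T@np.array([n[0],n[1],1])
def onz(p,uv,z):
    c,d=ray(p,uv); return c+d*(z-c[2])/d[2]
def tri(p,a,q,b):
    c,d=ray(p,a);e,f=ray(q,b); s=np.linalg.lstsq(np.c_[d,-f],e-c,rcond=None)[0]
    return (c+d*s[0]+e+f*s[1])/2, np.linalg.norm(c+d*s[0]-e-f*s[1])
E
python3 - <<'E'
from h import *
T=viewer.camera_params("top");S=viewer.camera_params("scene")
c1=lambda u,v:((u+.5)/3.6-.5+200,(v+.5)/3.6-.5+190)
c2=lambda u,v:((u+.5)/3.6-.5+240,(v+.5)/3.6-.5+160)
B=np.array([onz(T,c1(*q),.012) for q in[(48,42),(448,76),(433,282),(27,243)]])[:,:2]
print(B)
ey=(B[0]+B[3]-B[1]-B[2])/2; ex=(B[0]+B[1]-B[2]-B[3])/2
print(np.linalg.norm(ey),np.linalg.norm(ex)); yaw=np.arctan2(-ey[0],ey[1]); print("gyaw",np.degrees(yaw),np.degrees(np.arctan2(ex[1],ex[0])))
print("gauge o",B.mean(0)-.025*np.array([np.cos(yaw),np.sin(yaw)]))
print("head",tri(T,c1(205,187),S,c2(527,46)))
C=np.array([onz(T,c1(*q),.06) for q in[(593,165),(735,125),(777,265),(630,308)]])[:,:2]
print(C,C.mean(0)); e=C[1]-C[0]+C[2]-C[3];print("box edge dir",np.degrees(np.arctan2(e[1],e[0])), np.linalg.norm(C-np.roll(C,1,0),axis=1))
print("dial",onz(T,c1(685,215),.07), "jar", onz(T,(347,150),.085))
d=onz(T,c1(685,180),.098)-onz(T,c1(689,250),.098);print("bar dir",np.degrees(np.arctan2(d[1],d[0])))
print("rest mark",[np.degrees(np.arctan2(*(onz(T,c1(*q),.06)-onz(T,c1(685,215),.07))[[1,0]])) for q in[(672,167),(690,156),(714,163),(733,180)]])
E
```

```text
[[0.62406476 0.35862644]
 [0.60336395 0.00241889]
 [0.42296669 0.0104307 ]
 [0.44622288 0.36829163]]
0.357710077024164 0.17933750086394398
gyaw -3.5225973481340955 -2.824919790287053
gauge o [0.49920181 0.18647797]
head (array([0.49894293, 0.18615987, 0.17973058]), np.float64(0.001102842620098389))
[[ 0.52743324 -0.12343688]
 [ 0.56455485 -0.24310922]
 [ 0.44760623 -0.27992103]
 [ 0.40832319 -0.1569531 ]] [ 0.48697938 -0.20085506]
box edge dir -72.52138137776694 [0.12373577 0.12529757 0.12260542 0.12909016]
dial [ 0.48745575 -0.20063718  0.07      ] jar [ 0.78549119 -0.0636695   0.085     ]
bar dir 4.162473867371115
rest mark [np.float64(14.474410846735895), np.float64(-5.421264263984479), np.float64(-29.465003382943515), np.float64(-53.56799951060451)]
```

The rows are not in the units I measure in: shifts go in shares of 62.5 mm and turns go in shares of 180 degrees. I convert before sending: -0.0405 m is -0.648, 0.0355 m is 0.568.

```bash
python3 steer.py '[[0, [0.288, -0.32, -0.08], [0, 0, 0]], [0, [0.568, -0.648, 0], [0, 0, 0]], [0, [0.568, -0.648, 0], [0, 0, 0]], [0, [0.568, -0.648, 0], [0, 0, 0]], [0, [0.568, -0.648, 0], [0, 0, 0]], [0, [0.568, -0.648, 0], [0, 0, 0]], [0, [0.568, -0.648, 0], [0, 0, 0]], [0, [0.568, -0.648, 0], [0, 0, 0]], [0, [0.568, -0.648, 0], [0, 0, 0]], [0, [0.568, -0.648, 0], [0, 0, 0]], [0, [0.568, -0.648, 0], [0, 0, 0]], [0, [0.568, -0.648, 0], [0, 0, 0]], [0, [0.568, -0.648, 0], [0, 0, 0]], [0, [0.568, -0.648, 0], [0, 0, 0]], [0, [0.568, -0.648, 0], [0, 0, 0]], [0, [0.28, -0.328, 0], [0, 0, 0]], [0, [0, 0, 0], [0, 0, 0]], [0, [0, 0, 0], [0, 0, 0]]]' 20
```

```text
time: 2.35
tcp_pos: [0.499, 0.1844, 0.2232]
orientation: [180.0, 0.1, 19.5]
force: [-0.2, 0.0, -0.1]
opening: 0.0007
grip_force: 0.0
```

```bash
python3 - <<'E'
from h import *
print(arm.sense()["tcp_pos"],arm.sense()["orientation"]); p=viewer.camera_params("wrist"); f=viewer.grab_frame("wrist");cv2.imwrite("pics/w1.png",cv2.convertScaleAbs(f,alpha=1.3))
for X in([.499,.1863,.18],arm.sense()["tcp_pos"]):
    print(cv2.projectPoints(np.array([X],float),cv2.Rodrigues(np.array(p["R"]))[0],np.array(p["t"]),np.array([[p["fx"],0,p["cx"]],[0,p["fy"],p["cy"]],[0,0,1]]),np.array(p["distortion"]))[0].ravel())
E
```

```text
[0.49895306 0.18440859 0.22316707] [1.79982344e+02 6.91512589e-02 1.95298527e+01]
[316.15003143 219.83893542]
[319.1397959  245.05974494]
```

View pics/w1.png

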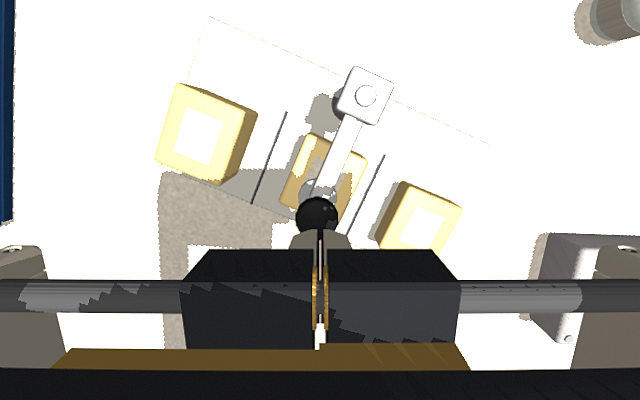

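The head is at (317,216) in the wrist view, against a prediction of (316,220), so the fingertips are aligned above it. I'll descend and push.

Scaled: 0.02 m is 0.32, -0.002 m is -0.032.

```bash
python3 steer.py '[[0, [0.016, -0.032, 0.32], [0, 0, 0]], [0, [0, 0, 0.24], [0, 0, 0]], [0, [0, 0, 0.16], [0, 0, 0]], [0, [0, 0, 0.16], [0, 0, 0]], [0, [0, 0, 0.16], [0, 0, 0]], [0, [0, 0, 0.128], [0, 0, 0]], [0, [0, 0, 0.08], [0, 0, 0]], [0, [0, 0, 0], [0, 0, 0]]]'
```

```text
time: 3.4
tcp_pos: [0.4996, 0.1875, 0.1452]
orientation: [-180.0, 0.0, 19.5]
force: [0.1, -0.4, 0.4]
opening: 0.0008
grip_force: 0.0
```

Scaled: 0.003 m is 0.048, 0.001 m is 0.016.

```bash
for i in 1 2; do :; done; python3 steer.py '[[0, [0, 0, 0.048], [0, 0, 0]], [0, [0, 0, 0.016], [0, 0, 0]]]'; python3 steer.py '[[0, [0, 0, 0.016], [0, 0, 0]], [0, [0, 0, 0.016], [0, 0, 0]]]'; python3 steer.py '[[0, [0, 0, 0.016], [0, 0, 0]], [0, [0, 0, 0], [0, 0, 0]]]'
```

```text
time: 3.65
tcp_pos: [0.4999, 0.1876, 0.1419]
orientation: [-180.0, -0.0, 19.5]
force: [-0.5, 0.1, 3.2]
opening: 0.0005
grip_force: 1.7
time: 3.9
tcp_pos: [0.4999, 0.1876, 0.1399]
orientation: [-180.0, -0.0, 19.5]
force: [-0.4, 1.7, 4.6]
opening: 0.0007
grip_force: 1.7
time: 4.15
tcp_pos: [0.4999, 0.1874, 0.1387]
orientation: [-180.0, -0.0, 19.5]
force: [0.4, 2.1, 2.4]
opening: 0.0001
grip_force: 1.3
```

Scaled: 0.001 m is 0.016.

```bash
python3 steer.py '[[0, [0, 0, 0.016], [0, 0, 0]]]'; python3 steer.py '[[0, [0, 0, 0.016], [0, 0, 0]]]';  python3 steer.py '[[0, [0, 0, 0.016], [0, 0, 0]]]'
```

```text
time: 4.28
tcp_pos: [0.4998, 0.1874, 0.1378]
orientation: [-180.0, -0.0, 19.5]
force: [-0.0, 2.7, 3.4]
opening: 0.0007
grip_force: 1.7
time: 4.4
tcp_pos: [0.4999, 0.1874, 0.1373]
orientation: [-180.0, -0.0, 19.5]
force: [-2.5, 1.2, 12.5]
opening: 0.0002
grip_force: 6.2
time: 4.53
tcp_pos: [0.5, 0.1874, 0.1372]
orientation: [180.0, -0.1, 19.5]
force: [-6.1, -0.6, 20.0]
opening: 0.0005
grip_force: 9.8
```

The foot is resting: the force rose sharply at head z = 0.137, which matches the 55 mm block. I'll lift off and go to the dial.

Scaled: 0.0452 m is 0.7232, -0.0177 m is -0.2832, 2.5 degrees / 180 = 0.0139.

```bash
python3 steer.py '[[0, [0, 0, -0.048], [0, 0, 0]], [0, [0, 0, -0.16], [0, 0, 0]], [0, [0, 0, -0.56], [0, 0, 0]], [0, [0, 0, -0.592], [0, 0, 0]], [0.05, [-0.2832, 0.7232, 0], [0, 0, 0]], [0.05, [-0.2832, 0.7232, 0], [0, 0, 0]], [0.05, [-0.2832, 0.7232, 0], [0, 0, 0]], [0.05, [-0.2832, 0.7232, 0], [0, 0, 0]], [0.05, [-0.2832, 0.7232, 0], [0, 0, 0]], [0.05, [-0.2832, 0.7232, 0], [0, 0, 0]], [0.05, [-0.2832, 0.7232, 0], [0, 0, 0]], [0.05, [-0.2832, 0.7232, 0], [0, 0, 0]], [0.05, [0, 0, 0], [0, 0, 0.0139]], [0.05, [0, 0, 0], [0, 0, 0]]]'
python3 - <<'E'
from h import *
s=arm.sense();print(s["tcp_pos"],s["orientation"],s["joint_positions"][5]); p=viewer.camera_params("wrist"); f=viewer.grab_frame("wrist");cv2.imwrite("pics/w2.png",f)
cv2.imwrite("pics/w2c.png",cv2.convertScaleAbs(f,alpha=0.9))
S=viewer.grab_frame("scene")[160:270,240:450];cv2.imwrite("pics/s2.png",cv2.convertScaleAbs(cv2.resize(S,None,fx=3.6,fy=3.6,interpolation=cv2.INTER_CUBIC),alpha=1.5))
E
```

```text
time: 6.28
tcp_pos: [0.4866, -0.2015, 0.2205]
orientation: [-180.0, 0.0, 17.0]
force: [0.0, 0.4, 0.4]
opening: 0.0499
grip_force: 0.0
[ 0.48660822 -0.20145588  0.22048222] [-1.79971025e+02  4.04316491e-02  1.69574548e+01] 44.980341227406115
```

View pics/w2c.png

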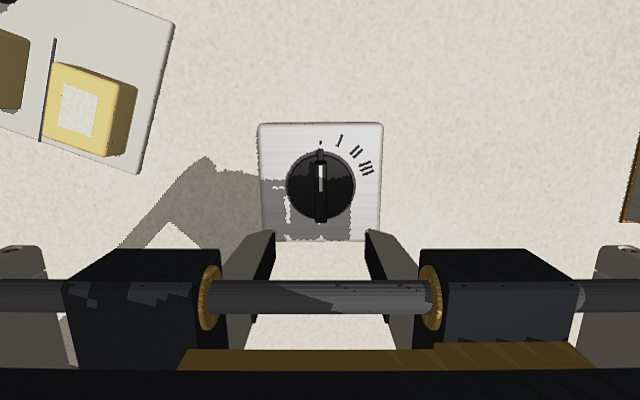

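View pics/s2.png

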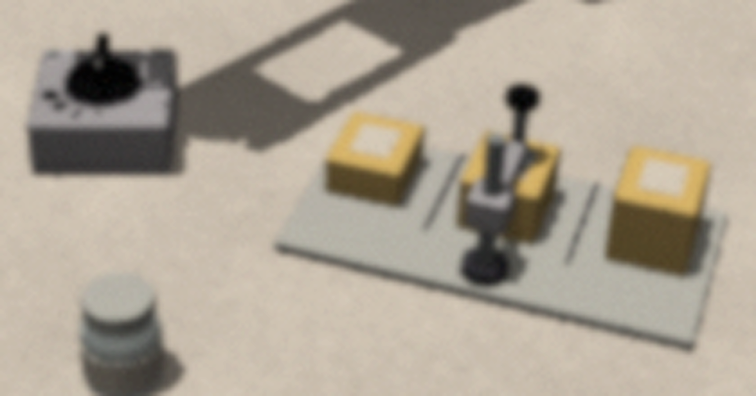

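The foot stayed down: its head moved to (522,97) in the scene crop and the blocks haven't moved. In the wrist view the bar is upright at x≈320, the disc centre is about (320,186), and the box's far edge runs from (258,124) to (383,122).

```bash
python3 - <<'E'
from h import *
p=viewer.camera_params("wrist"); f=cv2.imread("pics/w2.png"); g=cv2.cvtColor(f,cv2.COLOR_BGR2GRAY)
roi=g[145:230,275:368]; print(roi.min(),np.median(roi),roi.max())
m=(roi<45).astype(np.uint8); cs,_=cv2.findContours(m,0,2); c=max(cs,key=cv2.contourArea); print("circle",cv2.minEnclosingCircle(c),cv2.boundingRect(c))
d=onz(p,(320.5,186),.07);print("disc",d)
# box side/top edges by strongest gradient on scan lines at far side
gx=cv2.Sobel(cv2.GaussianBlur(g,(3,3),0),cv2.CV_32F,0,1)
pts=[(u,110+int(np.argmax(np.abs(gx[110:135,u])))) for u in range(268,376,4)]
P=np.array([onz(p,q,.06) for q in pts])[:,:2]; k=cv2.fitLine(P.astype(np.float32),cv2.DIST_HUBER,0,.01,.01).ravel()
print("far edge normal yaw",np.degrees(np.arctan2(k[1],k[0]))+90,k)
w=(f[155:195,310:332].min(2)>150); ys,xs=np.nonzero(w); print("white line", xs.mean()+310,ys.mean()+155,len(xs))
for z,a,b in[(.098,(320.5,165),(320.5,190))]:
    A=onz(p,a,z);B=onz(p,b,z);print("bar line",A,B,np.degrees(np.arctan2(*(A-B)[[1,0]])))
E
```

```text
0 116.0 255
circle ((45.5, 40.623287200927734), 36.65409469604492) (12, 4, 67, 74)
disc [ 0.4893197  -0.20151177  0.07      ]
far edge normal yaw 17.798958 [ 0.3056779  -0.95213497  0.54719293 -0.17265102]
white line 320.0263157894737 170.8421052631579 38
bar line [ 0.51364033 -0.19389082  0.098     ] [ 0.49129058 -0.20080104  0.098     ] 17.180847361297754
```

Scaled: 0.04 m is 0.64, 0.02 m is 0.32.

```bash
python3 steer.py '[[0.05, [0.032, 0, 0.64], [0, 0, 0]], [0.05, [0, 0, 0.64], [0, 0, 0]], [0.05, [0, 0, 0.56], [0, 0, 0]], [0.05, [0, 0, 0.32], [0, 0, 0]], [0.05, [0, 0, 0.16], [0, 0, 0]], [0.05, [0, 0, 0], [0, 0, 0]]]' 40; python3 steer.py '[[0, [0, 0, 0], [0, 0, 0]], [0, [0, 0, 0], [0, 0, 0]], [0, [0, 0, 0], [0, 0, 0]], [0, [0, 0, 0], [0, 0, 0]], [0, [0, 0, 0], [0, 0, 0]]]'
```

```text
time: 7.12
tcp_pos: [0.4888, -0.1997, 0.0754]
orientation: [-180.0, 0.0, 17.1]
force: [0.1, -0.2, -0.1]
opening: 0.0499
grip_force: 0.0
time: 7.75
tcp_pos: [0.4893, -0.201, 0.0759]
orientation: [179.9, -0.0, 17.0]
force: [1.4, -4.1, -1.0]
opening: 0.012
grip_force: 40.0
```

Scaled: 0.001 m is 0.016, 8 degrees / 180 = 0.0444.

```bash
python3 steer.py '[[0, [0, 0.016, 0], [0, 0, 0.0333]], [0, [0, 0, 0], [0, 0, 0.0444]], [0, [0, 0, 0], [0, 0, 0.0444]], [0, [0, 0, 0], [0, 0, 0.0444]], [0, [0, 0, 0], [0, 0, 0.0444]], [0, [0, 0, 0], [0, 0, 0.0444]], [0, [0, 0, 0], [0, 0, 0.0444]], [0, [0, 0, 0], [0, 0, 0.0222]], [0, [0, 0, 0], [0, 0, 0]]]' 50; python3 -c "
from plant import arm, viewer;s=arm.sense();print(s['wrist_torque'],s['orientation'])"
```

```text
time: 8.88
tcp_pos: [0.4889, -0.2032, 0.0759]
orientation: [179.8, -0.1, -41.1]
force: [-2.4, -9.0, -0.7]
opening: 0.0118
grip_force: 50.0
[-1.55827876  0.49469398  0.19381354] [ 1.79849645e+02 -1.01943142e-01 -4.10539884e+01]
```

Scaled: 0.002 m is 0.032, 0.001 m is 0.016, 4 degrees / 180 = 0.0222.

```bash
t(){ python3 -c "
from plant import arm, viewer;s=arm.sense();print('TZ',s['wrist_torque'].round(3),s['orientation'].round(2)[2])"; }
python3 steer.py '[[0, [0.016, 0.032, 0], [0, 0, 0.0222]], [0, [0, 0, 0], [0, 0, 0.0167]], [0, [0, 0, 0], [0, 0, 0]]]'; t; python3 steer.py '[[0, [0, 0, 0], [0, 0, 0.0056]], [0, [0, 0, 0], [0, 0, 0]]]'|tail -3;t; python3 steer.py '[[0, [0, 0, 0], [0, 0, 0.0056]], [0, [0, 0, 0], [0, 0, 0]]]'|tail -3;t; python3 steer.py '[[0, [0, 0, 0], [0, 0, 0.0056]], [0, [0, 0, 0], [0, 0, 0]]]'|tail -3;t
```

```text
time: 9.25
tcp_pos: [0.4887, -0.2036, 0.0759]
orientation: [180.0, -0.0, -48.0]
force: [-1.4, -0.8, 2.8]
opening: 0.0116
grip_force: 50.0
TZ [-0.113  0.207  0.116] -47.95
force: [-3.0, -1.7, 4.6]
opening: 0.0114
grip_force: 50.0
TZ [-0.23   0.555  0.178] -48.96
force: [-2.7, -1.4, 5.3]
opening: 0.0116
grip_force: 50.0
TZ [-0.244  0.586  0.184] -49.97
force: [-4.5, -1.7, 5.1]
opening: 0.0116
grip_force: 50.0
TZ [-0.246  0.612  0.2  ] -50.96
```

```bash
python3 - <<'E'
from h import *
f=viewer.grab_frame("wrist"); g=viewer.grab_frame("top")[215:290,350:430]
a=cv2.resize(f,(640,400)); b=cv2.resize(g,(427,400),interpolation=cv2.INTER_CUBIC)
cv2.imwrite("pics/w3.png",np.hstack([a,b])[:, 250:][:, :800] if 0 else cv2.resize(np.hstack([a[:,100:540],cv2.convertScaleAbs(b[:,:360],alpha=1.6)]),(800,400)))
cv2.imwrite("pics/w3raw.png",f); s=arm.sense();print(s["orientation"],s["wrist_torque"])
E
```

```text
[ 1.79976583e+02 -1.39744767e-02 -5.09516146e+01] [-0.26893498  0.55659473  0.21615492]
```

View pics/w3.png

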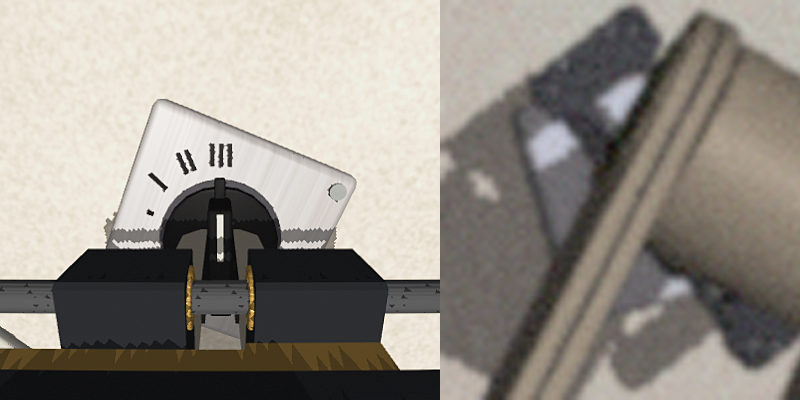

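The wrist view shows the nose pointing at the middle of the three bars, both at x≈220 in this crop (≈320 raw). I'll measure the remaining angle.

```bash
python3 - <<'E'
from h import *
p=viewer.camera_params("wrist"); f=cv2.imread("pics/w3raw.png"); g=cv2.cvtColor(f,cv2.COLOR_BGR2GRAY)
m=((g<110)).astype(np.uint8); m[:140]=0;m[172:]=0;m[:,:305]=0;m[:,345:]=0
n,l,st,ce=cv2.connectedComponentsWithStats(m); T=np.array([.4888,-.2036])
for i in range(1,n):
    if st[i,4]>15:
        q=onz(p,ce[i],.06)[:2]; print(ce[i],st[i,4],"polar",np.degrees(np.arctan2(*(q-T)[::-1])))
w=(f.min(2)>150);w[:205]=0;w[250:]=0;w[:,:308]=0;w[:,:332]&=True;w[:,332:]=0
ys,xs=np.nonzero(w);print("line",xs.mean(),ys.mean(),len(xs))
if len(xs):
    k=np.polyfit(ys,xs,1);A=onz(p,(np.polyval(k,210),210),.098);B=onz(p,(np.polyval(k,245),245),.098);print("line yaw",np.degrees(np.arctan2(*(A-B)[[1,0]])))
gr=cv2.Sobel(cv2.GaussianBlur(g,(3,3),0),cv2.CV_32F,0,1)
pts=[]
for u in range(275,445,4):
    y0=int(100+(u-262)*80/190); pts.append((u,y0-12+int(np.argmax(np.abs(gr[y0-12:y0+12,u])))))
P=np.array([onz(p,q,.06) for q in pts])[:,:2].astype(np.float32);k=cv2.fitLine(P,cv2.DIST_HUBER,0,.01,.01).ravel();print("edge",np.degrees(np.arctan2(k[1],k[0])),k)
E
```

```text
[311.59139785 154.21505376] 93 polar -46.00430282772717
[320.62244898 155.02040816] 98 polar -51.98085655838851
[329.48979592 154.64285714] 98 polar -57.8434568353095
line 319.45652173913044 226.0144927536232 138
line yaw -51.53513824814003
edge 17.358334 [ 0.9544575  0.2983468  0.4994259 -0.2669457]
```

Scaled: 0.6 degrees / 180 = 0.0033.

```bash
t(){ python3 -c "
from plant import arm, viewer;s=arm.sense();print('TZ',s['wrist_torque'].round(3),s['orientation'].round(2)[2],s['grip_force'],s['time'])"; }
python3 steer.py '[[0, [0, 0, 0], [0, 0, 0.0033]], [0, [0, 0, 0], [0, 0, 0]]]'|tail -3;t; python3 steer.py '[[0, [0, 0, 0], [0, 0, 0.0033]], [0, [0, 0, 0], [0, 0, 0]]]'|tail -3;t;python3 steer.py '[[0, [0, 0, 0], [0, 0, 0]], [0, [0, 0, 0], [0, 0, 0]]]'|tail -3;t
```

```text
force: [-4.0, -2.3, 5.1]
opening: 0.0119
grip_force: 50.0
TZ [-0.304  0.579  0.156] -51.56 50.009642243385315 10.35
force: [-3.4, -1.7, 4.8]
opening: 0.0116
grip_force: 50.0
TZ [-0.341  0.587  0.196] -52.16 50.00978171825409 10.6
force: [-3.7, -2.3, 6.2]
opening: 0.0118
grip_force: 50.0
TZ [-0.195  0.664  0.211] -52.15 50.009756684303284 10.85
```

```bash
python3 - <<'E'
from h import *
S=viewer.grab_frame("scene")[160:270,240:450]; S=cv2.convertScaleAbs(cv2.resize(S,None,fx=3.6,fy=3.6,interpolation=cv2.INTER_CUBIC),alpha=1.5)
o=cv2.imread("pics/s2.png"); d=cv2.GaussianBlur(cv2.absdiff(S,o).max(2),(9,9),0)
print("gauge diff",d[70:350,280:730].mean(),d[70:350,280:730].max(),"jar",d[270:390,70:170].mean())
print(arm.hand_in())
E
```

```text
gauge diff 4.236841269841269 109 jar 2.4915
the job is handed in; nothing more can be done
None
```

I pushed the gauge's foot down onto the 55 mm block and left it there, turned the dial to about 1.21 rad (third click 1.20) and held it at 50 N, then handed in; my last image check didn't rule out a change at the gauge (local difference up to 109, possibly shadow, not viewed).

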